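# Set the lead-length gauge and hold it at the mark

## Task

Set up the lead-length gauge for the wound coil. First lay the copper-wound coil (not one of the bare ring cores) flat in the gauge's round nest and let go of it; then push the lock button on the barrel fully down to free the sliding arm, and draw the arm out by its upright post until its pointer is level with the rider that is set on the scale. The arm is sprung and runs back if let go, so keep hold of it: finish while you are still holding it steady at that mark, with the coil in the nest, the rider not shifted and the other things on the table left where they are.

Things in the scene. Friction and masses are not known exactly. Their poses are not given: they have to be found in the camera images.
- gauge: Fixed lead-length gauge on a grey base plate 10 mm thick (x -60..100, y -165..130 mm). Origin on the table under the sliding arm's axis, z up; the arm slides out along +y. Aluminium barrel along y from -158 to -30 at x 0, 38 mm wide, top at z 48 mm. White scale, ticks every 5 mm, along the -x edge, y 5..130, top at z 18 mm.
- nest (a point): Centre of the round nest's floor, on the base plate at gauge (65, -45, 10) mm, fixed. Its rim is a steel ring, inner diameter 41, outer 52, 6 mm high above the floor; axes as the gauge.
- coil: Loose toroid choke wound with copper wire, two short wire ends standing up: solid ring body 36 mm diameter, 15 mm high (the wires reach 28 mm, and do not obstruct), 34 g or so. Origin at the centre of its underside, z up through the ring. Grip it across the diameter; with the fingertips at least 6 mm above its underside they clear the nest's rim.
- core_a: Loose bare ring core without winding, 34 mm diameter, 13 mm high; origin at the centre of its underside. Not to be moved.
- core_b: Second bare ring core, the same as core_a. Not to be moved.
- lock_button (a joint): Press travel of the lock button, m: 0 up (arm locked), 0.008 fully down (arm free; it frees at about 0.006). A friction of about 2.5 N resists the press and the button stays down where it is left.
- button_top (a point): Centre of the lock button's flat top: a black round button of 22 mm diameter on top of the barrel at gauge (0, -80) mm, 60 mm above the table when up; press straight down.
- slide_arm: Sliding arm: steel bar out of the barrel's mouth with a block, the upright post, a comb to +x (to x 87 mm, 46 mm high, 4 mm thick, in the post's plane) and the pointer to -x. Origin and axes are the gauge's when fully in (locked at the start) and move along gauge +y, up to 100 mm, as it is drawn out. A spring pulls it back in with 3 N (in) to 5 N (out).
- post_top (a point): Centre of the top of the arm's upright black round post: 18 mm diameter, rising 48 mm from a 26 mm block whose top is 47 mm above the table to this point at 95 mm; fully in it stands at gauge (0, 20) mm, 41 mm clear of the barrel's mouth. Grip it from above and draw along gauge +y.
- pointer_tip (a point): Tip of the arm's flat pointer (3 mm wide along y, points to -x), at gauge x -34, z 26 mm; moves with the arm.
- rider_mark (a point): Tip of the rider's index, at the pointer tip's x and height: the tips meet when the arm is at the mark; axes as the gauge. The rider, a dark saddle 16 x 14 mm, top 34 mm above the table, index 3 mm wide, is held by friction on the scale, 45 to 85 mm out along gauge +y from the pointer's start. Not to be moved.
- glue_bottle: Loose slim white glue bottle, 37 mm diameter, 126 mm high; origin under its centre. Not to be moved.
- solder_spool: Loose spool of solder, 55 mm diameter, 40 mm high; origin under its centre. Not to be moved.

How it is judged:
On the way, in this order (a step that is already met when the one before it is completed fails the run):
1. the wound coil lies flat in the nest, let go (horizontal distance between coil and nest below 0.0045 m and z of coil in the frame of nest below 0.003 m and angle between coil's own z axis and vertical below 0.12 rad and contact force between the fingers and coil below 0.1 N), for 0.2 s.
2. the lock button is pushed fully down (value of joint lock_button above 0.0065 m), for 0.1 s.
3. the arm is drawn out to the rider and held there (y of pointer_tip in the frame of rider_mark between -0.004 and 0.004 m and contact force between the fingers and slide_arm above 1 N), for 0.3 s.
At the end, for the whole second after the job is handed in: The fingers still hold the arm (over 1 N) at rest with its pointer within 4 mm of the rider's index along the scale; the button is down; the coil lies released and flat in the nest, within 4.5 mm of its centre (all of step 1 and all of step 3 and linear speed of slide_arm below 0.01 m/s and value of joint lock_button above 0.0065 m and linear speed of coil below 0.02 m/s); the arm keeps its last pose, push and grip.
It fails at once if the rider is shifted (over 4 mm) (distance of rider_mark from where it was at the start of the episode above 0.004 m).
It fails at once if a bare core, the glue bottle or the solder spool is moved away (over 30 mm) or the bottle is knocked over (distance of any of core_a, core_b, glue_bottle, solder_spool from where it was at the start of the episode above 0.03 m or angle between glue_bottle's own z axis and vertical above 0.5 rad).
It also fails if it takes over 54 s, if anything falls off the work surface, if the arm or the gripper's body presses on something with over 40 N, if the wrist force passes 120 N, or if a joint passes its speed limit or range.

## Robot

A 7-joint arm with a two-finger parallel gripper is mounted at the origin on a cart in front of the work surface, level with it; the furniture and walls round the work are solid. World frame = base frame: x ahead of the robot, y to its left, z up, the work surface at z = 0. Lengths are in m, angles in rad, forces in N, time in s.
With the tool pointing down it reaches from about 0.425 to 0.875 m from the base axis. Payload 4.7 kg.
Tool frame: the origin (TCP) lies midway between the tips of the shut fingers; the grasp point (between the pads) lies 19 mm behind it; z points along the fingers, y is the line along which they close (so a half turn about z gives the same grasp; the last joint's range is limited). The gripper opens to 87 mm and grips with 3 to 60 N. Pads are 19 mm wide; open, the fingers measure 117 mm over their backs; the gripper's body (75 mm by 190 mm) begins 51 mm behind the grasp point.
Start: joints at [1.161, 0.321, -0.07, 1.45, 0.023, 1.371, -0.057], TCP at [0.267, -0.593, 0.223] pointing down, gripper open.
Joint ranges: [-2.86, 2.86], [-0.3, 2.09], [-1.38, 1.24], [0.06, 2.45], [-1.56, 4.7], [0.09, 2.05], [-2.69, 2.69]. Speed limits (rad/s): [2.57, 2.57, 3.14, 3.14, 3.14, 3.14, 3.14].

## Interface

Orientations are given as a rotation vector (axis times angle).
In Python, from bench import ctrl gives the robot as it stands. The module is installed in compiled form; this text tells all that it offers.
- The arm moves only by the shell command python3 -m handwheel 'ROWS' [FORCE]. ROWS is JSON, a list of rows, each a list of 7 numbers: the finger opening in m, from 0 to 0.087, then the shift along the tool's x, y, z in m, then the turn, a rotation vector about the tool's x, y, z in degrees. A call has 1 to 12 rows; each row shifts and turns the commanded pose from where the row before left it, along the tool's axes as they then stand; what a row does not reach is not made up. A row lasts 1/8 s, in which the tool goes at most 62.5 mm and 10.7 degrees, less where a joint would pass 70% of its speed; a pose out of reach is approached as far as the arm can. A call is refused whole if a number of a shift passes 0.0625 or a number of a turn 10.7, either way. A call with a gripper value outside its range is refused whole. The fingers move at their own pace and stop on an object; FORCE is the grip in N (left out, the last holds). Time passes only in rows, so rows that do not move let the fingers close. It gives the time, the measured TCP pose, the force, the opening and the grip force at its end, in the units of the state.
- ctrl.get_state(): the state, without advancing time (a new reading comes with each control period).
- ctrl.get_image(name): name is "side" or "top"; returns (picture, depth): 384x512x3 uint8, blue, green, red; 384x512 float32, m along the optical axis (not along the pixel's ray), 0 where there is no reading.
- ctrl.camera_info(name): a dict with "intrinsics" (3x3 intrinsics, pixels), "D" ([k1, k2, p1, p2, k3] as OpenCV has them; the pictures are not rectified), "R" (3x3) and "t" (3): a world point X has camera coordinates R X + t. Camera axes: x right, y down, z forward; pixel columns grow to the right and rows downward; lengths in m; the calibration is good to about 2 mm. A picture is of the moment at which its call begins. camera_info takes no time and is no camera call.
- ctrl.close_job(): hands the job in; it is judged then, once.
The state is a dict: "time": time; "joint_positions": joint angles; "qd": joint speeds; "joint_torque": joint torques, N m; "position": TCP position; "tool_rot": TCP orientation; "ft_force": force on the tool from outside, world axes, zero at the start; "torque": the same for the moment, N m; "grip_width": opening from 0.0 (shut) to 1.0 (fully open); "grip_force": force on a finger pad.
Only numpy, scipy, OpenCV 4.12 (cv2) and the standard library are available. Lean on these libraries where they do the work, as an engineer would, in place of code of your own. Each camera call takes 0.05 s, during which the arm holds its last target. There are 200 camera calls.

## Working session

There is one attempt and no reset: what is moved stays moved. The work goes in short steps, Python scripts to look and compute and a shell command to move; the robot and the scene stay as the last step left them, time stands still between calls to the robot, and variables do not carry over. Pictures are saved under pics/ and viewed, at most 10 in all, crops included, and the job is handed in when it is done.

```bash
mkdir -p pics; cat > h.py <<'E'
import numpy as np,cv2
from bench import ctrl
def info(n):
    c=ctrl.camera_info(n); return [np.array(c[k],float) for k in("intrinsics","D","R","t")]
def cast(n,uv,z):
    K,D,R,t=info(n); uv=np.array(uv,float).reshape(-1,1,2)
    p=cv2.undistortPoints(uv,K,D).reshape(-1,2); d=np.c_[p,np.ones(len(p))]@R; o=-R.T@t
    return o+d*((z-o[2])/d[:,2])[:,None]
def rays(n,uv):
    K,D,R,t=info(n); p=cv2.undistortPoints(np.array(uv,float).reshape(-1,1,2),K,D).reshape(-1,2)
    d=np.c_[p,np.ones(len(p))]@R; return -R.T@t,d/np.linalg.norm(d,axis=1)[:,None]
def tri(a,ua,b,ub):
    o1,d1=rays(a,ua);o2,d2=rays(b,ub);d1=d1[0];d2=d2[0]
    s=np.linalg.lstsq(np.c_[d1,-d2],o2-o1,rcond=None)[0]
    p,q=o1+s[0]*d1,o2+s[1]*d2; return (p+q)/2,np.linalg.norm(p-q)
def proj(n,X):
    K,D,R,t=info(n); return cv2.projectPoints(np.array(X,float).reshape(-1,1,3),cv2.Rodrigues(R)[0],t,K,D)[0].reshape(-1,2)
def pts(n,dep):
    v,u=np.mgrid[0:384,0:512]; K,D,R,t=info(n)
    p=cv2.undistortPoints(np.c_[u.ravel(),v.ravel()].astype(float).reshape(-1,1,2),K,D).reshape(-1,2)
    c=np.c_[p,np.ones(len(p))]*dep.ravel()[:,None]; return ((c-t)@R).reshape(384,512,3)
E
python3 - <<'E'
from h import *
for n in("top","side"):
    im,d=ctrl.get_image(n); cv2.imwrite(f"pics/{n}0.png",im); np.savez(f"{n}0.npz",im=im,d=d)
    K,D,R,t=info(n); print(n,K[0,0],D,-R.T@t,R[2])
s=ctrl.get_state(); print({k:np.round(v,3) for k,v in s.items()})
E
```

```text
top 354.1893793911092 [0.00181374 0.         0.         0.         0.        ] [ 0.39595206 -0.03488099  0.92163827] [ 1.05618164e-01  9.29111078e-04 -9.94406325e-01]
side 456.7029951864252 [0.02053149 0.         0.         0.         0.        ] [ 0.53902739 -0.92919316  0.45038658] [-0.02629943  0.93118849 -0.36358815]
{'time': np.float64(0.1), 'joint_positions': array([ 1.161,  0.322, -0.07 ,  1.452,  0.023,  1.371, -0.057]), 'qd': array([ 0.001, -0.003, -0.001, -0.003, -0.001, -0.001, -0.002]), 'joint_torque': array([-0.0000e+00, -4.9257e+01, -4.0600e-01, -3.1340e+01, -6.4000e-02,
        4.0000e-02,  0.0000e+00]), 'position': array([ 0.267, -0.592,  0.222]), 'tool_rot': array([-3.07e+00, -6.60e-01,  1.00e-03]), 'ft_force': array([ 0.065,  0.283, -0.116]), 'torque': array([-0.019,  0.031,  0.024]), 'grip_force': np.float64(0.0), 'grip_width': np.float64(1.002)}
```

View pics/top0.png

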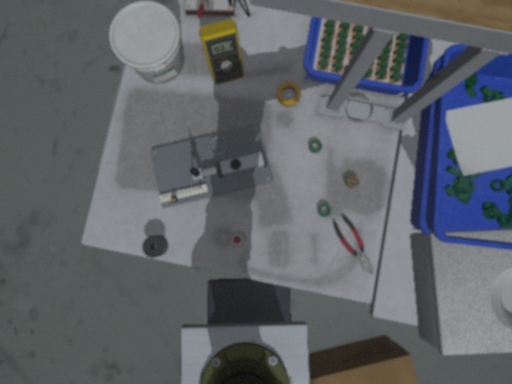

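View pics/side0.png

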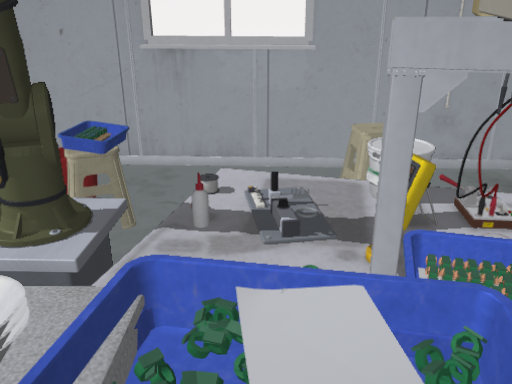

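The top view shows the gauge at about (152–270, 125–205), the copper coil at (350,179), the cores at (315,145) and (324,208), the bottle at (237,239) and the spool at (154,245). In the side view the post is at (275,182), and the blue tray in front hides the coil. I'll enlarge the top view and measure.

```bash
python3 - <<'E'
from h import *
a=np.load("top0.npz");b=np.load("side0.npz")
c1=cv2.resize(a["im"][115:215,140:280],None,fx=5.7,fy=5.7,interpolation=cv2.INTER_CUBIC)
c2=cv2.resize(b["im"][160:260,180:345],None,fx=4.8,fy=4.8,interpolation=cv2.INTER_CUBIC)
cv2.imwrite("pics/c1.png",c1);cv2.imwrite("pics/c2.png",c2)
P=pts("top",a["d"])
hsv=cv2.cvtColor(a["im"],cv2.COLOR_BGR2HSV)
for n,(u,v) in dict(coil=(350,179),ca=(315,145),cb=(324,208),bottle=(237,239),spool=(154,245)).items():
    w=P[v-13:v+14,u-13:u+14].reshape(-1,3); k=w[w[:,2]>.006]; print(n,len(k),k.min(0).round(3),k.max(0).round(3),((k.max(0)+k.min(0))/2).round(4),np.percentile(k[:,2],[50,90]).round(4), 'table',np.median(w[w[:,2]<.006][:,2]).round(4))
print(P[179-11:179+12:2,350-11:350+12:2,2].round(3))
E
```

```text
coil 124 [ 0.492 -0.306  0.006] [ 0.524 -0.271  0.021] [ 0.5082 -0.2884  0.0136] [0.0136 0.0163] table -0.0006
ca 100 [ 0.396 -0.216  0.006] [ 0.619 -0.035  0.922] [ 0.5075 -0.1253  0.4638] [0.0117 0.0139] table -0.0007
cb 104 [ 0.396 -0.24   0.006] [ 0.451 -0.035  0.922] [ 0.4233 -0.1375  0.4641] [0.0122 0.0146] table -0.0005
bottle 209 [ 0.349 -0.035  0.007] [0.396 0.026 0.922] [ 0.3725 -0.0043  0.4644] [0.0807 0.1003] table -0.0005
spool 411 [ 0.33  -0.035  0.006] [0.396 0.244 0.922] [0.3631 0.1045 0.4641] [0.0391 0.0413] table -0.0006
[[ 0.    -0.003 -0.    -0.002 -0.002 -0.     0.002 -0.001 -0.     0.002
  -0.002 -0.003]
 [ 0.001 -0.001 -0.     0.001 -0.002 -0.002 -0.002  0.002 -0.002 -0.003
  -0.003  0.   ]
 [-0.002 -0.    -0.004 -0.001 -0.001 -0.001 -0.002  0.     0.    -0.002
  -0.002  0.001]
 [ 0.001 -0.003 -0.001  0.001  0.003  0.015  0.014  0.008 -0.001 -0.001
   0.    -0.001]
 [-0.     0.001 -0.003 -0.001  0.016  0.014  0.012  0.015  0.014 -0.
  -0.001  0.   ]
 [ 0.001 -0.002 -0.001  0.007  0.015 -0.     0.001  0.005  0.014  0.015
   0.    -0.001]
 [-0.001  0.001 -0.001  0.013  0.014  0.004  0.015  0.001  0.012  0.014
   0.001 -0.   ]
 [ 0.001  0.     0.     0.01   0.014  0.002 -0.     0.     0.012  0.013
   0.021 -0.001]
 [ 0.001  0.001  0.001 -0.002  0.013  0.013  0.012  0.012  0.015 -0.001
  -0.001 -0.001]
 [ 0.001 -0.001  0.001  0.002 -0.002  0.014  0.013  0.013 -0.006 -0.003
  -0.001 -0.003]
 [-0.001 -0.001 -0.001 -0.001 -0.001 -0.001  0.001 -0.     0.001 -0.
   0.001  0.003]
 [-0.001  0.    -0.002 -0.001  0.001  0.002 -0.001  0.     0.     0.001
  -0.001 -0.002]]
```

View pics/c1.png

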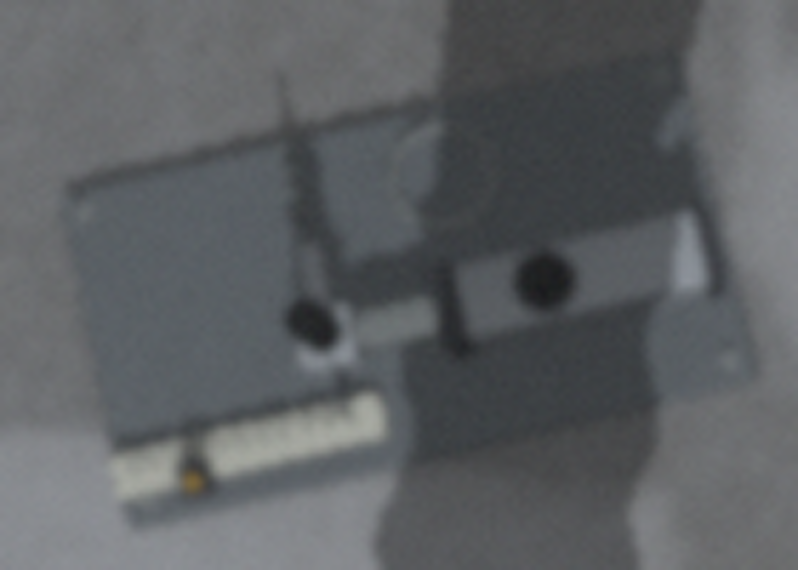

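View pics/c2.png

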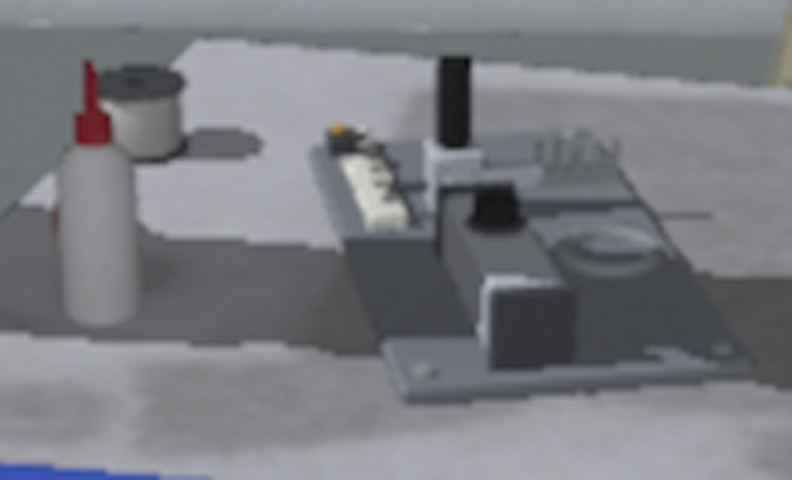

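Crop c1 shows the post top at (312,322), the button at (545,281), the rider at (193,475) and the nest ring around (445,178). Plate corners are near (70,185), (683,55), (757,372) and (130,527). In c2 the button is at (497,193) and the post top at (455,60). Next I'll fit the gauge pose.

```bash
python3 - <<'E'
from h import *
a=np.load("top0.npz");b=np.load("side0.npz")
s1=lambda x,y:(140+(x+.5)/5.7-.5,115+(y+.5)/5.7-.5)
s2=lambda x,y:(180+(x+.5)/4.8-.5,160+(y+.5)/4.8-.5)
# dark blobs
def blob(im,u,v,r,thr):
    w=im[v-r:v+r+1,u-r:u+r+1].max(2); m=(w<thr).astype(np.uint8)
    n,l,st,c=cv2.connectedComponentsWithStats(m); i=1+np.argmax(st[1:,4]); return c[i]+[u-r,v-r],st[i]
bt,st=blob(a["im"],235,164,9,50);print("btn top",bt,st)
pt,st=blob(a["im"],195,172,9,50);print("post top",pt,st)
bs=s2(497,193);ps=s2(455,60)
B,e=tri("top",bt,"side",bs);print("B tri",B.round(4),e.round(4),"top cast",cast("top",bt,.060).round(4), cast("side",bs,.060).round(4))
Pp,e=tri("top",s1(303,318),"side",ps);print("post tri",Pp.round(4),e.round(4),cast("top",s1(303,318),.095).round(4))
P=pts("top",a["d"])
# plate
Z=P[...,2]; reg=np.zeros(Z.shape,bool);reg[110:215,140:282]=1
m=(reg&(Z>.005)&(Z<.07)).astype(np.uint8); m=cv2.morphologyEx(m,cv2.MORPH_OPEN,np.ones((3,3)))
n,l,st,c=cv2.connectedComponentsWithStats(m);i=1+np.argmax(st[1:,4]); m=l==i
pl=m&(Z<.0145); print("plate z",np.median(Z[pl]).round(4), 'barrel',np.median(P[160:166,247:258,2]))
X=P[m][:,:2]; r=cv2.minAreaRect(X.astype(np.float32)*1000);print(r, cv2.boxPoints(r).round(1))
C=cast("top",[s1(70,185),s1(683,55),s1(757,372),s1(130,527)],.010)[:,:2]
Cs=cast("side",[s2(405,388),s2(755,362)],.010)[:,:2]; print("corners",C.round(4),"side near",Cs.round(4))
G=np.array([(100,130),(100,-165),(-60,-165),(-60,130),(0,-80)])/1000
W=np.r_[C,cast("top",bt,.06)[:,:2]]
gm,wm=G.mean(0),W.mean(0); H=(G-gm).T@(W-wm); th=np.arctan2(H[0,1]-H[1,0],H[0,0]+H[1,1])
R=np.array([[np.cos(th),-np.sin(th)],[np.sin(th),np.cos(th)]]); t=wm-R@gm
print("yaw deg",np.degrees(th),"o",t,"resid mm",((G@R.T+t-W)*1000).round(1))
f=lambda x,y,z:np.r_[R@[x/1000,y/1000]+t,z/1000]
for n,g in dict(nest=(65,-45,10),btn=(0,-80,60),post=(0,20,95)).items(): print(n,f(*g).round(4),proj("top",f(*g)),proj("side",f(*g)))
np.savez("g.npz",R=R,t=t)
# rider: orange spot & index
for n,d in(("top",a),("side",b)):
    h=cv2.cvtColor(d["im"],cv2.COLOR_BGR2HSV); k=(h[...,0]>12)&(h[...,0]<28)&(h[...,1]>130)&(h[...,2]>80)
    k&=np.abs(np.mgrid[0:384,0:512][1]-(175 if n=="top" else 250))<25; k&=(np.abs(np.mgrid[0:384,0:512][0]-(198 if n=="top" else 187))<15)
    v,u=np.nonzero(k);print(n,"rider orange",len(u),u.mean(),v.mean()); exec(f"r{n}=(u.mean(),v.mean())")
T,e=tri("top",rtop,"side",rside); g=R.T@(T[:2]-t); print("rider tri",T,e,"gauge",g, "cast34",R.T@(cast("top",rtop,.034)[0][:2]-t))
E
```

```text
btn top [235.06060606 163.84848485] [ 5  5  9  9 66]
post top [194.25 171.25] [ 5  5  7  7 32]
B tri [0.5529 0.0083 0.0611] 0.0048 top cast [[0.5506 0.0082 0.06  ]] [[0.5553 0.012  0.06  ]]
post tri [0.5334 0.1074 0.0918] 0.0026 [[0.5316 0.1067 0.095 ]]
plate z 0.0093 barrel 0.04529326653020692
((560.1337280273438, 75.41915130615234), (160.4273223876953, 294.93524169921875), 12.085399627685547) [[450.8 202.8]
 [512.6 -85.6]
 [669.4 -52. ]
 [607.7 236.4]]
corners [[ 0.6105  0.2279]
 [ 0.6636 -0.056 ]
 [ 0.5148 -0.0852]
 [ 0.4522  0.2004]] side near [[ 0.5156 -0.0879]
 [ 0.6693 -0.0579]]
yaw deg 11.189554992825927 o [0.5368201  0.08539744] resid mm [[-0.8  4.4]
 [ 3.3 -1.1]
 [-4.8 -2.9]
 [ 0.5  0.9]
 [ 1.7 -1.3]]
nest [0.6093 0.0539 0.01  ] [[218.18087372 145.60934208]] [[305.58311805 212.95529686]]
btn [0.5523 0.0069 0.06  ] [[235.56215916 163.14018865]] [[281.82824371 200.67929631]]
post [0.5329 0.105  0.095 ] [[193.45344481 169.78436947]] [[273.66036734 171.26567825]]
top rider orange 0 nan nan
side rider orange 1 250.0 187.0
 ** On entry to DLASCL parameter number  4 had an illegal value
 ** On entry to DLASCL parameter number  4 had an illegal value
 ** On entry to DLASCL parameter number  4 had an illegal value
 ** On entry to DLASCL parameter number  4 had an illegal value
 ** On entry to DLASCL parameter number  5 had an illegal value
 ** On entry to DLASCL parameter number  4 had an illegal value<stdin>:35: RuntimeWarning: Mean of empty slice.
  ret = ret.dtype.type(ret / rcount)
<string>:1: RuntimeWarning: Mean of empty slice.
Traceback (most recent call last):
  File "h.py", line 14, in tri
    s=np.linalg.lstsq(np.c_[d1,-d2],o2-o1,rcond=None)[0]
      ~~~~~~~~~~~~~~~^^^^^^^^^^^^^^^^^^^^^^^^^^^^^^^^
numpy.linalg.LinAlgError: SVD did not converge in Linear Least Squares
```

The depth rectangle matches the plate size well (160.4 × 294.9 mm, yaw 12.09°), so I'll adopt it. Now the rider, the nest check, coil detail and obstacles.

```bash
python3 - <<'E'
from h import *
a=np.load("top0.npz");b=np.load("side0.npz")
th=np.radians(12.085);R=np.array([[np.cos(th),-np.sin(th)],[np.sin(th),np.cos(th)]]);t=np.array([.5601,.0754])-R@[.02,-.0175];np.savez("g.npz",R=R,t=t);print(t)
for n,d in(("top",a),("side",b)):
    P=pts(n,d["d"]); Q=P.copy(); Q[...,:2]=(P[...,:2]-t)@R; Q*=1000
    for nm,k in dict(rider=(Q[...,0]>-70)&(Q[...,0]<-20)&(Q[...,1]>55)&(Q[...,1]<135)&(Q[...,2]>22)&(Q[...,2]<45),
      post=(np.hypot(Q[...,0],Q[...,1]-20)<25)&(Q[...,2]>70)&(Q[...,2]<110), btn=(np.hypot(Q[...,0],Q[...,1]+80)<20)&(Q[...,2]>53)&(Q[...,2]<75),
      ring=(np.abs(np.hypot(Q[...,0]-65,Q[...,1]+45)-22)<9)&(Q[...,2]>13)&(Q[...,2]<25)).items():
        q=Q[k]; 
        if len(q): print(n,nm,len(q),q.min(0).round(1),q.max(0).round(1),"mean",q.mean(0).round(1))
    if n=="top":
        k=(Q[...,0]>-70)&(Q[...,0]<-25)&(Q[...,1]>55)&(Q[...,1]<135)&(Q[...,2]>22)
        print(Q[k].round(0).tolist())
        P1=P.reshape(-1,3)
        for z in (.03,.1,.2,.3,.4,.5,.6,.7):
            w=P1[(P1[:,2]>z)&(P1[:,2]<z+.1)&(P1[:,0]>.2)&(P1[:,1]<.0)]; 
            if len(w): print("obst z",z,len(w),w.min(0).round(2),w.max(0).round(2))
# coil circle
im=a["im"]; lab=cv2.cvtColor(im,cv2.COLOR_BGR2HSV)[160:200,330:372]
P=pts("top",a["d"]); w=P[165:194,336:365].reshape(-1,3); k=w[(w[:,2]>.009)&(w[:,2]<.0175)]
print("coil",cv2.minEnclosingCircle((k[:,:2]*1000).astype(np.float32)), k[:,:2].mean(0))
for n,d,z in(("side",b,.015),): print("coil in side px",proj("side",[.508,-.288,.0075]),"core",proj("side",[.57,-.2,.013]))
cv2.imwrite("pics/c3.png",np.hstack([cv2.resize(im[155:205,325:375],None,fx=8,fy=8,interpolation=cv2.INTER_CUBIC),cv2.resize(im[175:205,155:205],(400,240),interpolation=cv2.INTER_CUBIC).repeat(1,0) if 0 else cv2.resize(im[165:215,150:200],None,fx=8,fy=8,interpolation=cv2.INTER_CUBIC)]))
E
```

```text
[0.53687939 0.08832491]
top rider 42 [-53.8  84.7  22.4] [-34.6  98.4  35.1] mean [-45.4  91.2  29.4]
top post 56 [-9.  10.5 70.2] [ 7.6 26.4 96.6] mean [-1.5 18.  90.6]
top btn 60 [-11.  -89.9  55.1] [ 10.4 -70.8  62.1] mean [ -0.8 -80.4  59.2]
top ring 110 [ 39.8 -71.1  13.1] [ 89.3 -20.   19.6] mean [ 64.6 -45.6  15.3]
[[-35.0, 93.0, 27.0], [-37.0, 93.0, 28.0], [-38.0, 90.0, 29.0], [-39.0, 87.0, 31.0], [-39.0, 86.0, 27.0], [-39.0, 98.0, 31.0], [-39.0, 96.0, 27.0], [-40.0, 93.0, 28.0], [-41.0, 91.0, 31.0], [-41.0, 88.0, 29.0], [-42.0, 86.0, 30.0], [-41.0, 85.0, 23.0], [-41.0, 98.0, 31.0], [-42.0, 96.0, 30.0], [-42.0, 94.0, 28.0], [-43.0, 91.0, 31.0], [-43.0, 89.0, 28.0], [-45.0, 86.0, 32.0], [-44.0, 85.0, 22.0], [-44.0, 97.0, 27.0], [-46.0, 93.0, 35.0], [-46.0, 91.0, 33.0], [-47.0, 88.0, 34.0], [-47.0, 86.0, 32.0], [-47.0, 86.0, 24.0], [-47.0, 97.0, 28.0], [-48.0, 94.0, 33.0], [-48.0, 92.0, 33.0], [-49.0, 90.0, 31.0], [-49.0, 88.0, 28.0], [-50.0, 85.0, 28.0], [-49.0, 98.0, 27.0], [-50.0, 95.0, 33.0], [-51.0, 92.0, 35.0], [-51.0, 90.0, 29.0], [-52.0, 88.0, 30.0], [-52.0, 85.0, 31.0]
[... 167 characters left out ...]
st z 0.1 16160 [ 0.2  -0.66  0.1 ] [ 0.92 -0.    0.2 ]
obst z 0.2 1253 [ 0.66 -0.43  0.2 ] [ 0.73 -0.23  0.3 ]
obst z 0.3 1772 [ 0.65 -0.44  0.3 ] [ 0.74 -0.04  0.4 ]
obst z 0.4 7457 [ 0.65 -0.44  0.4 ] [ 0.75 -0.04  0.45]
side rider 29 [-53.1  81.6  22.3] [-33.3 100.6  33.6] mean [-45.2  88.9  26.8]
side post 80 [-8.8  7.6 70.3] [ 9.5 24.8 96.1] mean [-0.4 13.4 83.7]
side btn 48 [-10.5 -93.6  53.3] [  9.7 -72.3  59.2] mean [ -0.5 -84.7  56.8]
side ring 47 [ 40.3 -70.1  13. ] [ 88.1 -22.   15.2] mean [ 62.5 -48.7  13.8]
coil ((507.22064208984375, -289.3629150390625), 18.060407638549805) [ 0.5073976  -0.28846632]
coil in side px [[255.86604338 297.95389113]] core [[291.86646376 267.99958307]]
```

View pics/c3.png

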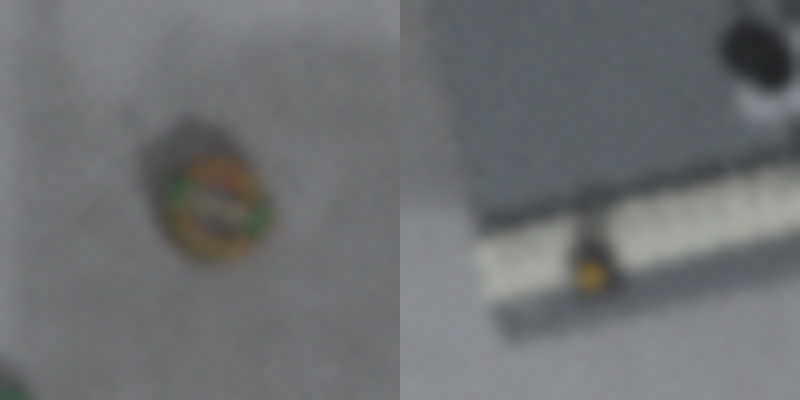

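Measurements agree across both views:
- **Coil:** (0.507, -0.289), r = 18.1 mm, top about 15 mm.
- **Nest ring:** centre near gauge (65, -45), as specified.
- **Rider:** gauge y ≈ 91.
- **Button and post:** z 60 and 95.

A single tool yaw, with tool x along gauge x, suits every step. I'll turn and move over the coil.

```bash
python3 -m handwheel '[[0.087,0,0,0,0,0,6.1],[0.087,0,0,0,0,0,6.1],[0.087,0.037,-0.031,0,0,0,0],[0.087,0.037,-0.031,0,0,0,0],[0.087,0.037,-0.031,0,0,0,0],[0.087,0.037,-0.031,0,0,0,0],[0.087,0.037,-0.031,0,0,0,0],[0.087,0.037,-0.031,0,0,0,0],[0.087,0.037,-0.031,0,0,0,0],[0.087,0.037,-0.031,0,0,0,0],[0.087,0,0,0,0,0,0]]' 20
cat > st.py <<'E'
from h import *
import sys
from scipy.spatial.transform import Rotation as Ro
s=ctrl.get_state();p=np.array(s["position"]);M=Ro.from_rotvec(s["tool_rot"]).as_matrix()
g=np.load("g.npz");R,t=g["R"],g["t"]
print("t",s["time"],"p",p.round(4),"gauge mm",(R.T@(p[:2]-t)*1000).round(1),"tilt",M[2].round(3),"yaw",np.degrees(np.arctan2(M[1,0],M[0,0])).round(2),"F",np.round(s["ft_force"],1),"w",round(float(s["grip_width"])*87,1),"gf",np.round(s["grip_force"],1))
def tgt(n,X): print(n,"shift tool mm",(M.T@(np.array(X)-p)*1000).round(1))
f=lambda x,y,z:np.r_[R@[x/1000,y/1000]+t,z/1000]
tgt("coil",[.5073,-.289,.0075]);tgt("nest",f(65,-45,17));tgt("btn",f(0,-80,60));tgt("post",f(0,20,62))
E
python3 st.py
```

```text
time: 1.48
position: [0.5076, -0.2827, 0.2222]
tool_rot: [-3.12, -0.344, -0.002]
ft_force: [0.2, -0.6, 0.1]
grip_width: 1.0
grip_force: 0.0
t 1.475 p [ 0.5076 -0.2827  0.2222] gauge mm [-106.3 -356.7] tilt [ 0.001 -0.002 -1.   ] yaw 12.58 F [ 0.2 -0.6  0.1] w 87.0 gf 0.0
coil shift tool mm [ -2.    6.6 214.7]
nest shift tool mm [ 173.7 -309.7  206.1]
btn shift tool mm [ 108.5 -275.4  163. ]
post shift tool mm [ 109.3 -375.4  161.2]
```

```bash
python3 -m handwheel '[[0.087,-0.002,0.0066,0.045,0,0,0.5],[0.087,0,0,0.045,0,0,0],[0.087,0,0,0.045,0,0,0],[0.087,0,0,0.045,0,0,0],[0.087,0,0,0.025,0,0,0],[0.087,0,0,0.0095,0,0,0],[0.087,0,0,0,0,0,0],[0.03,0,0,0,0,0,0],[0.03,0,0,0,0,0,0],[0.03,0,0,0,0,0,0],[0.03,0,0,0,0,0,0],[0.03,0,0,0,0,0,0]]' 15; python3 st.py
```

```text
time: 2.98
position: [0.5042, -0.2949, 0.0081]
tool_rot: [3.125, 0.317, 0.0]
ft_force: [0.4, -0.2, 0.3]
grip_width: 0.512
grip_force: 0.0
t 2.975 p [ 0.5042 -0.2949  0.0081] gauge mm [-112.2 -367.9] tilt [ 0.  0. -1.] yaw 11.58 F [ 0.4 -0.2  0.3] w 44.6 gf 0.0
coil shift tool mm [ 4.2 -5.2  0.6]
nest shift tool mm [ 174.3 -324.5   -8.9]
btn shift tool mm [ 109.6 -288.9  -51.9]
post shift tool mm [ 108.8 -388.9  -53.9]
```

```bash
python3 -m handwheel '[[0.06,0,0,0,0,0,0],[0.06,0,0,0,0,0,0],[0.06,0.0042,-0.0052,0,0,0,-0.5],[0.06,0,0,0,0,0,0],[0.06,0,0,0,0,0,0],[0.06,0,0,0,0,0,0]]'; python3 st.py
```

```text
time: 3.72
position: [0.5072, -0.2891, 0.008]
tool_rot: [3.124, 0.33, -0.0]
ft_force: [-0.6, 0.1, 0.0]
grip_width: 0.688
grip_force: 0.0
t 3.725 p [ 0.5072 -0.2891  0.008 ] gauge mm [-108.  -362.9] tilt [-0.  0. -1.] yaw 12.07 F [-0.6  0.1  0. ] w 59.9 gf 0.0
coil shift tool mm [ 0.1 -0.1  0.5]
nest shift tool mm [ 173.  -317.9   -9. ]
btn shift tool mm [ 108.  -282.9  -52. ]
post shift tool mm [ 107.9 -382.9  -54. ]
```

```bash
python3 -m handwheel '[[0.03,0,0,0,0,0,0],[0.03,0,0,0,0,0,0],[0.03,0,0,0,0,0,0],[0.03,0,0,0,0,0,0],[0.03,0,0,0,0,0,0],[0.03,0,0,0,0,0,0],[0.03,0,0,0,0,0,0]]' 15; python3 st.py
```

```text
time: 4.6
position: [0.5073, -0.2891, 0.0081]
tool_rot: [3.124, 0.331, -0.0]
ft_force: [1.3, -0.9, 0.3]
grip_width: 0.399
grip_force: 15.0
t 4.6 p [ 0.5073 -0.2891  0.0081] gauge mm [-107.9 -362.8] tilt [-0.  0. -1.] yaw 12.08 F [ 1.3 -0.9  0.3] w 34.7 gf 15.0
coil shift tool mm [ 0.  -0.1  0.6]
nest shift tool mm [ 172.9 -317.8   -9. ]
btn shift tool mm [ 107.9 -282.8  -52. ]
post shift tool mm [ 107.9 -382.8  -54. ]
```

```bash
python3 -m handwheel '[[0.03,0,0,-0.03,0,0,0],[0.03,0,0,-0.04,0,0,0],[0.03,0,0,-0.04,0,0,0],[0.03,0.0216,-0.0397,0,0,0,0],[0.03,0.0216,-0.0397,0,0,0,0],[0.03,0.0216,-0.0397,0,0,0,0],[0.03,0.0216,-0.0397,0,0,0,0],[0.03,0.0216,-0.0397,0,0,0,0],[0.03,0.0216,-0.0397,0,0,0,0],[0.03,0.0216,-0.0397,0,0,0,0],[0.03,0.0216,-0.0397,0,0,0,0],[0.03,0,0,0,0,0,0]]'; python3 -m handwheel '[[0.03,0,0,0,0,0,0],[0.03,0,0,0,0,0,0],[0.03,0,0,0,0,0,0]]' >/dev/null; python3 st.py
```

```text
time: 6.1
position: [0.6098, 0.0637, 0.1181]
tool_rot: [-3.12, -0.342, -0.001]
ft_force: [-0.0, -0.9, -0.5]
grip_width: 0.401
grip_force: 15.0
t 6.475 p [0.6097 0.0562 0.118 ] gauge mm [ 64.5 -46.7] tilt [-0.     0.001 -1.   ] yaw 11.96 F [-0.6 -0.7 -0.3] w 34.9 gf 15.0
coil shift tool mm [-171.7  316.4  110.8]
nest shift tool mm [  0.5  -1.8 101. ]
btn shift tool mm [-64.4  33.4  58.1]
post shift tool mm [-64.6 -66.6  56. ]
```

```bash
python3 -m handwheel '[[0.03,0.0005,-0.0018,0.04,0,0,-0.12],[0.03,0,0,0.03,0,0,0],[0.03,0,0,0.014,0,0,0],[0.03,0,0,0,0,0,0],[0.03,0,0,0,0,0,0],[0.03,0,0,0,0,0,0],[0.03,0,0,0,0,0,0]]'; python3 st.py; python3 - <<'E'
from h import *
im,d=ctrl.get_image("side");cv2.imwrite("pics/c4.png",cv2.resize(im[170:250,260:360],None,fx=7.5,fy=7.5,interpolation=cv2.INTER_CUBIC))
g=np.load("g.npz");f=lambda x,y,z:np.r_[g["R"]@[x/1000,y/1000]+g["t"],z/1000]
for z in(16,26):print(z,(proj("side",[f(65,-45,z),f(65-20,-45,z),f(65+20,-45,z),f(65,-25,z),f(65,-65,z)])-[260,170])*7.5)
E
```

```text
time: 7.35
position: [0.6105, 0.0597, 0.0349]
tool_rot: [3.124, 0.334, 0.002]
ft_force: [-0.2, 1.1, -0.4]
grip_width: 0.402
grip_force: 15.0
t 7.35 p [0.6105 0.0597 0.0349] gauge mm [ 66.  -43.4] tilt [ 0.001  0.    -1.   ] yaw 12.2 F [-0.2  1.1 -0.4] w 35.0 gf 15.0
coil shift tool mm [-174.6  319.    27.3]
nest shift tool mm [-1.   1.6 17.9]
btn shift tool mm [-66.   36.4 -25.2]
post shift tool mm [-65.8 -63.6 -27.2]
16 [[343.5666593  299.41711637]
 [281.67106829 303.92773411]
 [405.08602286 294.9362129 ]
 [326.97719723 274.47696773]
 [360.73337203 325.2240236 ]]
26 [[344.71068846 270.14093856]
 [282.60860704 274.57573815]
 [406.43411689 265.73509292]
 [328.04755697 245.61109333]
 [361.95551674 295.52598927]]
```

View pics/c4.png

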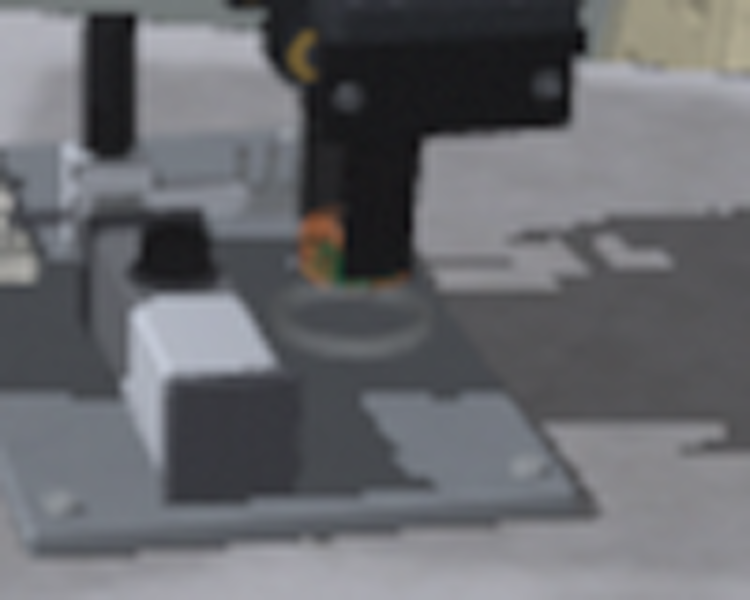

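The side view shows the coil (orange, about (300–412, 205–285)) just above the nest ring (about 277–433 wide, centre column ~355). It is aligned across, but I'm unsure of the alignment in depth, so I'll compare the two using the side camera's own depth.

```bash
python3 - <<'E'
from h import *
from scipy.optimize import least_squares
b=np.load("side0.npz"); g=np.load("g.npz");R,t=g["R"],g["t"]
def G(n,d): P=pts(n,d);Q=P*1000;Q[...,:2]=(P[...,:2]-t)@R*1000;return Q
def circ(q,r): return least_squares(lambda c:np.hypot(q[:,0]-c[0],q[:,1]-c[1])-r,q.mean(0)[:2],loss="soft_l1").x
Q=G("side",b["d"])
k=(np.abs(np.hypot(Q[...,0]-63,Q[...,1]+48)-23)<10)&(Q[...,2]>13.5)&(Q[...,2]<25);print("ring side",k.sum(),circ(Q[k],23.3), np.percentile(Q[k][:,2],[50,95]))
p=(Q[...,0]>30)&(Q[...,0]<95)&(Q[...,1]>-160)&(Q[...,1]<-100);print("plate z side",np.median(Q[p&(np.abs(Q[...,2]-10)<8)][:,2]))
acc=[]
for i in range(4):
    im,d=ctrl.get_image("side");Q=G("side",d);h=cv2.cvtColor(im,cv2.COLOR_BGR2HSV)
    k=(((h[...,0]<20)|(h[...,0]>170)|((h[...,0]>45)&(h[...,0]<85)))&(h[...,1]>90)&(h[...,2]>40));k[:190]=0;k[212:]=0;k[:,:296]=0;k[:,320:]=0
    k&=(Q[...,0]>30)&(Q[...,0]<100)&(Q[...,1]<0)&(Q[...,1]>-90);acc.append(Q[k])
v,u=np.nonzero(k);print("px",u.min(),u.max(),v.min(),v.max(),len(u))
q=np.vstack(acc);print("coil side",len(q),circ(q,18),q.min(0),q.max(0),np.percentile(q[:,2],[3,97]))
f=(h[...,2]<45)&(Q[...,0]>30)&(Q[...,0]<100)&(Q[...,1]<-60)&(Q[...,1]>-110)&(Q[...,2]<70)
q=Q[f];print("front finger",len(q),np.percentile(q,[3,50,97],axis=0).round(1))
f=(Q[...,0]>30)&(Q[...,0]<100)&(Q[...,1]<-40)&(Q[...,1]>-110)&(Q[...,2]<65)&(Q[...,2]>25);q=Q[f];print("front obj",len(q),np.percentile(q,[3,50,97],axis=0).round(1))
# top ring fit for comparison
Q=G("top",np.load("top0.npz")["d"]);k=(np.abs(np.hypot(Q[...,0]-65,Q[...,1]+45)-23)<10)&(Q[...,2]>13)&(Q[...,2]<22);print("ring top",circ(Q[k],23.3))
E
python3 st.py|head -1
```

```text
ring side 29 [ 64.3881419  -48.36735839] [13.96347701 15.04767355]
plate z side 7.748143556344388
px 300 312 198 207 45
coil side 174 [ 68.32049249 -50.54146554] [ 49.01145439 -71.96308083  28.13172917] [ 72.9770072  -20.4558506   57.73337701] [28.75576692 53.10439806]
front finger 121 [[ 55.7 -74.1  36.2]
 [ 65.  -70.3  53.3]
 [ 75.5 -66.5  69.7]]
front obj 176 [[ 49.9 -72.7  26. ]
 [ 62.1 -68.6  42.5]
 [ 76.4 -43.8  63.4]]
ring top [ 64.21874805 -45.9033484 ]
t 7.6 p [0.6099 0.0596 0.0341] gauge mm [ 65.4 -43.4] tilt [ 0.  0. -1.] yaw 12.2 F [-0.1 -0.   0.3] w 34.9 gf 15.0
```

```bash
python3 -m handwheel '[[0.03,-0.0008,0.002,0.004,0,0,0],[0.03,0,0,0,0,0,0],[0.03,0,0,0.003,0,0,0],[0.03,0,0,0.003,0,0,0],[0.03,0,0,0,0,0,0],[0.03,0,0,0,0,0,0]]'; python3 st.py|head -1;  python3 -m handwheel '[[0.03,0,0,0.002,0,0,0],[0.03,0,0,0,0,0,0],[0.03,0,0,0,0,0,0]]'
```

```text
time: 8.35
position: [0.6096, 0.0575, 0.024]
tool_rot: [3.124, 0.334, -0.0]
ft_force: [0.1, 0.1, -0.9]
grip_width: 0.404
grip_force: 15.0
t 8.35 p [0.6096 0.0575 0.024 ] gauge mm [ 64.6 -45.4] tilt [-0.  0. -1.] yaw 12.2 F [ 0.1  0.1 -0.9] w 35.2 gf 15.0
time: 8.72
position: [0.6095, 0.0575, 0.022]
tool_rot: [3.124, 0.334, -0.0]
ft_force: [-0.3, 0.5, -0.7]
grip_width: 0.395
grip_force: 15.0
```

```bash
python3 -m handwheel '[[0.03,0,0,0.002,0,0,0],[0.03,0,0,0,0,0,0],[0.03,0,0,0,0,0,0]]';  python3 -m handwheel '[[0.03,0,0,0.0015,0,0,0],[0.03,0,0,0,0,0,0],[0.03,0,0,0,0,0,0]]'
```

```text
time: 9.1
position: [0.6095, 0.0575, 0.02]
tool_rot: [3.124, 0.334, -0.0]
ft_force: [-0.4, -0.0, 0.0]
grip_width: 0.397
grip_force: 15.0
time: 9.48
position: [0.6096, 0.0575, 0.0185]
tool_rot: [3.124, 0.334, 0.0]
ft_force: [-0.1, 0.2, -0.5]
grip_width: 0.397
grip_force: 15.0
```

No contact down to a coil underside of about 10.5 mm, so it's inside the rim. Release, retreat upward and look.

```bash
python3 -m handwheel '[[0.06,0,0,0,0,0,0],[0.06,0,0,0,0,0,0],[0.06,0,0,0,0,0,0],[0.06,0,0,-0.02,0,0,0],[0.06,0,0,-0.04,0,0,0],[0.06,0,0,-0.04,0,0,0],[0.0,-0.03,0.017,0,0,0,0],[0.0,-0.035,0.017,0,0,0,0],[0,0,0,0,0,0,0],[0,0,0,0,0,0,0],[0,0,0,0,0,0,0],[0,0,0,0,0,0,0]]'; python3 st.py; python3 - <<'E'
from h import *
im,d=ctrl.get_image("side");T,dt=ctrl.get_image("top")
c=lambda i,u,v:cv2.resize(i[v:v+70,u:u+55],None,fx=7,fy=7,interpolation=cv2.INTER_CUBIC)
cv2.imwrite("pics/c5.png",np.hstack([c(im,280,170),c(T,195,105)]))
g=np.load("g.npz");R,t=g["R"],g["t"]
for n,d in(("side",d),("top",dt)):
    P=pts(n,d);Q=P*1000;Q[...,:2]=(P[...,:2]-t)@R*1000
    k=(np.hypot(Q[...,0]-65,Q[...,1]+46)<19)&(Q[...,2]>18)&(Q[...,2]<32);q=Q[k];print(n,len(q),q.min(0).round(1) if len(q) else"",q.max(0).round(1)if len(q) else"",np.percentile(q[:,2],[10,50,90]) if len(q) else "")
E
```

```text
time: 10.98
position: [0.5537, 0.0114, 0.1186]
tool_rot: [-3.123, -0.336, -0.0]
ft_force: [0.2, 0.3, 0.2]
grip_width: 0.09
grip_force: 0.0
t 10.975 p [0.5537 0.0114 0.1186] gauge mm [  0.3 -78.8] tilt [ 0. -0. -1.] yaw 12.27 F [0.2 0.3 0.2] w 7.8 gf 0.0
coil shift tool mm [-109.2  283.7  110.9]
nest shift tool mm [ 64.7 -33.5 101.6]
btn shift tool mm [-0.4  1.3 58.6]
post shift tool mm [ -0.  -98.7  56.6]
side 82 [ 46.9 -64.1  18.1] [ 81.8 -30.   30.3] [19.25327457 21.73395799 23.46462818]
top 0
```

View pics/c5.png

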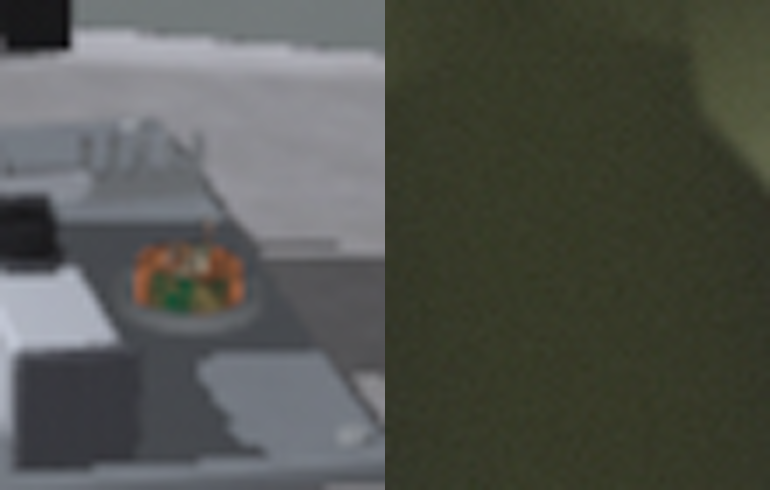

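The coil sits flat in the nest: it's centred in the ring at about (190,285) in the left panel. The arm blocks the top view. Now press the button.

```bash
python3 -m handwheel '[[0,-0.0004,0.0013,0.03,0,0,0],[0,0,0,0.022,0,0,0],[0,0,0,0,0,0,0],[0,0,0,0,0,0,0],[0,0,0,0.004,0,0,0],[0,0,0,0.004,0,0,0],[0,0,0,0.003,0,0,0],[0,0,0,0,0,0,0],[0,0,0,0,0,0,0]]'; python3 st.py|head -1;python3 -m handwheel '[[0,0,0,0.003,0,0,0],[0,0,0,0,0,0,0],[0,0,0,0,0,0,0]]'
```

```text
time: 12.2
position: [0.5533, 0.0091, 0.0556]
tool_rot: [3.124, 0.334, 0.001]
ft_force: [0.4, 0.0, 1.3]
grip_width: 0.003
grip_force: 0.6
t 12.2 p [0.5533 0.0091 0.0556] gauge mm [ -0.5 -80.9] tilt [ 0.  0. -1.] yaw 12.2 F [0.4 0.  1.3] w 0.2 gf 0.6
time: 12.58
position: [0.5532, 0.0091, 0.0525]
tool_rot: [3.124, 0.334, 0.0]
ft_force: [1.9, 0.7, 1.2]
grip_width: 0.007
grip_force: 0.7
```

```bash
python3 -m handwheel '[[0,0,0,0.001,0,0,0],[0,0,0,0,0,0,0],[0,0,0,0,0,0,0]]';python3 -m handwheel '[[0,0,0,0.0015,0,0,0],[0,0,0,0,0,0,0],[0,0,0,0,0,0,0]]'
```

```text
time: 12.95
position: [0.5532, 0.0091, 0.0524]
tool_rot: [3.123, 0.334, 0.0]
ft_force: [-1.4, -0.2, 7.9]
grip_width: 0.007
grip_force: 3.7
time: 13.32
position: [0.5533, 0.0091, 0.0523]
tool_rot: [3.123, 0.334, 0.0]
ft_force: [-4.7, -0.0, 15.2]
grip_width: 0.006
grip_force: 8.2
```

The button bottomed out (the force rose with no further travel). On to the post.

```bash
python3 -m handwheel '[[0,0,0,-0.03,0,0,0],[0,0,0,-0.05,0,0,0],[0.06,0,-0.03,0,0,0,0],[0.06,0,-0.04,0,0,0,0],[0.06,0,-0.031,0,0,0,0],[0.06,0,0,0,0,0,0],[0.06,0,0,0,0,0,0],[0.06,0,0,0,0,0,0],[0.06,0,0,0,0,0,0]]'; python3 st.py
```

```text
time: 14.45
position: [0.5319, 0.1068, 0.1299]
tool_rot: [3.124, 0.331, -0.001]
ft_force: [0.0, -0.0, -0.4]
grip_width: 0.665
grip_force: 0.0
t 14.45 p [0.5319 0.1068 0.1299] gauge mm [-1.  19.1] tilt [-0.  0. -1.] yaw 12.1 F [ 0.  -0.  -0.4] w 57.8 gf 0.0
coil shift tool mm [-107.   381.8  122.5]
nest shift tool mm [ 66.   64.1 112.8]
btn shift tool mm [ 1.  99.1 69.9]
post shift tool mm [ 1.  -0.9 67.9]
```

```bash
python3 -m handwheel '[[0.06,0.001,-0.0009,0.03,0,0,0],[0.06,0,0,0.025,0,0,0],[0.06,0,0,0.013,0,0,0],[0.06,0,0,0,0,0,0],[0.0,0,0,0,0,0,0],[0,0,0,0,0,0,0],[0,0,0,0,0,0,0],[0,0,0,0,0,0,0],[0,0,0,0,0,0,0],[0,0,0,0,0,0,0],[0,0,0,0,0,0,0]]' 35; python3 st.py|head -1
```

```text
time: 15.82
position: [0.5328, 0.108, 0.0622]
tool_rot: [3.123, 0.333, 0.0]
ft_force: [0.0, -3.1, 1.3]
grip_width: 0.195
grip_force: 35.0
t 15.825 p [0.5328 0.108  0.0622] gauge mm [ 0.2 20.1] tilt [ 0.     0.001 -1.   ] yaw 12.16 F [ 0.  -3.1  1.3] w 16.9 gf 35.0
```

```bash
python3 -m handwheel '[[0,0,-0.005,0,0,0,0],[0,0,-0.01,0,0,0,0],[0,0,-0.01,0,0,0,0],[0,0,-0.01,0,0,0,0],[0,0,-0.01,0,0,0,0],[0,0,-0.01,0,0,0,0],[0,0,-0.005,0,0,0,0],[0,0,0,0,0,0,0],[0,0,0,0,0,0,0],[0,0,0,0,0,0,0]]'; python3 st.py|head -1; python3 - <<'E'
from h import *
im,d=ctrl.get_image("side");T,dt=ctrl.get_image("top")
np.savez("z.npz",s=im,sd=d,T=T,td=dt)
cv2.imwrite("pics/c6.png",np.hstack([cv2.resize(im[165:215,230:280],None,fx=8,fy=8,interpolation=cv2.INTER_CUBIC),cv2.resize(T[165:215,150:200],None,fx=8,fy=8,interpolation=cv2.INTER_CUBIC)]))
g=np.load("g.npz");f=lambda x,y,z:np.r_[g["R"]@[x/1000,y/1000]+g["t"],z/1000]
for n,o in(("side",(230,165)),("top",(150,165))):print(n,(proj(n,[f(-34,80,26),f(-34,91,26),f(-13,80,26)])-o)*8)
E
```

```text
time: 17.08
position: [0.5202, 0.1672, 0.0622]
tool_rot: [3.124, 0.333, 0.001]
ft_force: [3.3, -4.3, 2.5]
grip_width: 0.202
grip_force: 35.0
t 17.075 p [0.5202 0.1672 0.0622] gauge mm [ 0.2 80.7] tilt [ 0.001  0.    -1.   ] yaw 12.17 F [ 3.3 -4.3  2.5] w 17.6 gf 35.0
side [[204.74573018 197.16920785]
 [199.15987022 184.99321343]
 [269.28513186 193.03567915]]
top [[215.02983444 220.88930242]
 [181.22164756 229.05870793]
 [200.8922439  157.1210945 ]]
```

View pics/c6.png

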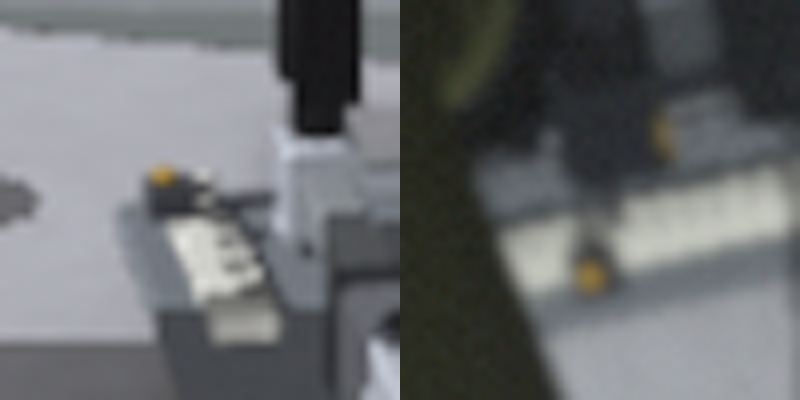

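The right panel shows the pointer at about (615,205), some millimetres to the right of the rider's index at about (595,215). The orange rider cap is at (592,273). I'll sample brightness profiles along gauge y for both.

```bash
cat > prof.py <<'E'
from h import *
g=np.load("g.npz");f=lambda x,y,z:np.r_[g["R"]@[x/1000,y/1000]+g["t"],z/1000]
ys=np.arange(66,106,1.)
print("y",ys.astype(int))
for n in("top","side"):
    I=[ctrl.get_image(n) for _ in range(4)];T=np.mean([i[0] for i in I],0).astype(np.float32); d=I[0][1]
    P=pts(n,d);Q=P*1000;Q[...,:2]=(P[...,:2]-g["t"])@g["R"]*1000
    for x in(-24,-28,-31,-34,-37,-40,-46):
        z=26 if x>-39 else 33
        uv=proj(n,[f(x,y,z) for y in ys]).astype(np.float32).reshape(1,-1,2)
        print(n,x,cv2.remap(T,uv,None,cv2.INTER_LINEAR)[0].mean(1).astype(int))
    k=(Q[...,0]>-37)&(Q[...,0]<-16)&(Q[...,1]>60)&(Q[...,1]<110)&(Q[...,2]>21)&(Q[...,2]<31);print(Q[k].round(0).tolist())
    k=(np.abs(Q[...,0]+46)<9)&(Q[...,1]>60)&(Q[...,1]<118)&(Q[...,2]>25)&(Q[...,2]<40);print(n,"rider",np.percentile(Q[k],[3,50,97],axis=0).round(1).tolist())
E
python3 prof.py
```

```text
y [ 66  67  68  69  70  71  72  73  74  75  76  77  78  79  80  81  82  83
  84  85  86  87  88  89  90  91  92  93  94  95  96  97  98  99 100 101
 102 103 104 105]
top -24 [82 80 81 81 81 82 85 86 86 85 81 77 73 70 68 67 68 68 70 72 73 74 74 76
 78 80 83 86 89 93 95 95 95 94 92 89 88 87 86 88]
top -28 [129 126 124 126 127 130 132 135 133 129 125 115 103  95  88  82  83  85
  87  89  91  91  91  91  93  95 100 107 115 120 127 130 130 129 128 126
 125 126 127 128]
top -31 [159 157 155 155 158 160 160 160 159 153 146 137 125 113 108 102 100 101
 102 103 104 104 103 103 104 108 112 121 130 138 146 153 155 157 159 159
 159 159 160 161]
top -34 [171 169 169 169 170 171 172 170 167 164 158 153 146 139 133 129 124 121
 118 114 111 108 105 103 101 105 109 116 127 137 146 155 163 167 172 174
 175 176 174 173]
top -37 [178 177 178 179 180 181 182 181 179 177 173 171 168 164 161 155 148 139
 129 119 110 103  95  92  90  90  95 100 109 120 132 142 153 162 170 177
 180 181 183 181]
top -40 [183 184 185 187 187 188 188 187 186 184 181 178 173 168 159 147 134 123
 110  98  90  83  80  79  80  85  
[... 1394 characters left out ...]
88  84  81  78  76  73  72  71  73  79  84  88  92  95  98 100 106
 110 116 124 130 137 144 148 152 156 159 164 168 172 174 174 174 174 174
 174 175 175 175]
side -46 [ 58  59  59  60  61  61  62  62  63  64  65  67  70  73  76  80  84  89
  95 103 109 114 121 126 132 137 141 145 149 153 157 161 164 166 168 169
 171 173 174 175]
[[-36.0, 95.0, 25.0], [-36.0, 91.0, 24.0], [-34.0, 92.0, 23.0], [-19.0, 86.0, 25.0], [-17.0, 80.0, 27.0], [-33.0, 82.0, 24.0], [-31.0, 78.0, 25.0], [-27.0, 83.0, 23.0], [-25.0, 80.0, 24.0], [-23.0, 78.0, 25.0], [-20.0, 81.0, 24.0], [-18.0, 77.0, 25.0], [-30.0, 83.0, 21.0], [-28.0, 80.0, 22.0]]
side rider [[-52.1, 84.5, 25.7], [-46.3, 90.4, 27.6], [-38.6, 96.6, 31.4]]
```

Depth and profiles agree: the pointer is at y ≈ 81 and the index at ≈ 91, so draw out about 10 mm more.

```bash
python3 -m handwheel '[[0,0,-0.004,0,0,0,0],[0,0,-0.004,0,0,0,0],[0,0,-0.002,0,0,0,0],[0,0,0,0,0,0,0],[0,0,0,0,0,0,0],[0,0,0,0,0,0,0],[0,0,0,0,0,0,0],[0,0,0,0,0,0,0]]'; python3 st.py|head -1; python3 prof.py | grep -v side\ -; python3 - <<'E'
from h import *
im,d=ctrl.get_image("side");T,dt=ctrl.get_image("top")
cv2.imwrite("pics/c7.png",np.hstack([cv2.resize(im[165:215,230:280],None,fx=8,fy=8,interpolation=cv2.INTER_CUBIC),cv2.resize(T[165:215,150:200],None,fx=8,fy=8,interpolation=cv2.INTER_CUBIC)]))
E
```

```text
time: 18.58
position: [0.5181, 0.1773, 0.0622]
tool_rot: [3.124, 0.334, 0.001]
ft_force: [4.1, -4.1, 2.5]
grip_width: 0.195
grip_force: 35.0
t 18.575 p [0.5181 0.1773 0.0622] gauge mm [ 0.2 90.9] tilt [ 0.001  0.    -1.   ] yaw 12.2 F [ 4.1 -4.1  2.5] w 17.0 gf 35.0
y [ 66  67  68  69  70  71  72  73  74  75  76  77  78  79  80  81  82  83
  84  85  86  87  88  89  90  91  92  93  94  95  96  97  98  99 100 101
 102 103 104 105]
top -24 [89 87 86 85 85 84 86 88 90 91 90 88 85 82 78 77 76 74 74 73 71 70 68 68
 68 70 74 77 81 85 87 87 87 87 86 84 84 84 84 86]
top -28 [129 126 124 125 128 130 134 137 138 137 135 130 125 120 116 111 106 101
  97  93  88  85  81  79  82  85  92 101 111 118 125 129 130 130 128 126
 125 126 128 129]
top -31 [159 157 155 156 158 160 162 163 164 163 160 157 153 149 144 138 131 124
 116 109 102  95  92  88  90  96 102 114 125 136 145 153 155 157 159 158
 159 159 160 160]
top -34 [170 169 169 169 171 172 173 172 171 170 169 168 166 164 161 154 148 139
 129 119 110 101  96  92  89  95 102 112 124 136 146 155 164 168 172 174
 175 176 175 173]
top -37 [178 178 178
[... 1193 characters left out ...]
52 156 160 164]
  88  87  84  82  79  76  74  72  71  73  80  85  90  94  97 100 103 107
 112 117 123 131]
 110 116 124 130 136 144 148 152 155 159 164 167 171 173 173 174 174 174
 174 175 175 175]
  95 103 109 114 121 126 133 137 141 146 149 153 157 161 163 166 167 169
 171 172 174 175]
[[-36.0, 93.0, 26.0], [-34.0, 92.0, 26.0], [-31.0, 90.0, 27.0], [-28.0, 93.0, 25.0], [-26.0, 88.0, 27.0], [-24.0, 87.0, 27.0], [-21.0, 91.0, 25.0], [-18.0, 91.0, 25.0], [-36.0, 90.0, 24.0], [-34.0, 92.0, 23.0], [-31.0, 90.0, 24.0], [-29.0, 90.0, 24.0], [-26.0, 89.0, 24.0], [-23.0, 93.0, 22.0], [-20.0, 93.0, 22.0], [-18.0, 93.0, 22.0]]
side rider [[-52.5, 83.7, 25.7], [-46.9, 87.7, 27.8], [-38.9, 97.5, 32.1]]
```

View pics/c7.png

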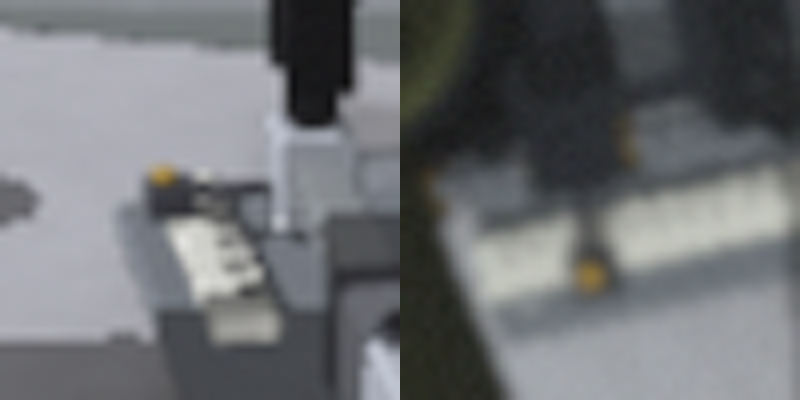

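Pointer and index now form one straight line in both views: at (590,205–235) in the right panel and along row ~187 in the left. The rider hasn't moved, and the grip is steady at 35 N. I'm handing in.

```bash
python3 -m handwheel '[[0,0,0,0,0,0,0],[0,0,0,0,0,0,0]]'; python3 -c "
from bench import ctrl
print(ctrl.close_job())"
```

```text
time: 19.32
position: [0.5181, 0.1773, 0.0622]
tool_rot: [3.124, 0.334, 0.001]
ft_force: [3.9, -3.9, 2.4]
grip_width: 0.193
grip_force: 35.0
the job is handed in; nothing more can be done
None
```

I handed the job in at about 19 s: the coil is released flat in the nest, the button is fully down, and the arm is held at the rider's mark with a steady 35 N grip; the hand-in returned no verdict.

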